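Clamp the tablet jar in its jig and twist off the tight lid

ROBOT

A 7-joint arm with a two-finger parallel gripper is mounted at the origin on a cart in front of the work surface, level with it; the furniture and walls round the work are solid. World frame = base frame: x ahead of the robot, y to its left, z up, the work surface at z = 0. Lengths are in mm, angles in rad, forces in N, time in s.
With the tool pointing down it reaches from about 425 to 925 mm from the base axis. Payload 6.8 kg.
Tool frame: the origin (TCP) lies midway between the tips of the shut fingers; the grasp point (between the pads) lies 19 mm behind it (tcp_to_grasp is the distance from the TCP to the grasp point, in mm); z points along the fingers, y is the line along which they close (so a half turn about z gives the same grasp; the last joint's range is limited). The gripper opens to 88 mm and grips with 3 to 60 N. Pads are 20 mm wide; open, the fingers measure 115 mm over their backs; the gripper's body (75 mm by 178 mm) begins 61 mm behind the grasp point.
Start: joints at [1.198, 0.477, 0.022, 1.555, -0.011, 1.109, -0.083], TCP at [176.667, -651.488, 222.664] pointing down, gripper open.
Joint ranges: [-2.96, 2.96], [-0.34, 2.1], [-1.41, 1.46], [0.24, 2.44], [-1.37, 4.51], [0.17, 1.92], [-2.96, 2.96]. Speed limits (rad/s): [2.39, 2.39, 3.14, 3.14, 3.14, 3.14, 3.14].

INTERFACE

Orientations are given as a unit quaternion [x, y, z, w].
In Python, from rig import * gives the robot as it stands. The module is installed in compiled form; this text tells all that it offers.
- The arm moves only by the tool servo_tool, never from a script. Its argument "increments" is a list of rows, each a list of 6 numbers: the shift along the tool's x, y, z in normalised numbers (1 is 50 cm), then the turn, a rotation vector about the tool's x, y, z in shares of pi/2 rad (1.0 is pi/2 rad). A call has 1 to 12 rows; each row is the pose to reach, as a shift and turn from the pose commanded when the call began, along the tool's axes at that moment; what a row does not reach only later rows make up. A row lasts 1/10 s, in which the tool goes at most 50 mm and 8.59 degrees, less where a joint would pass 70% of its speed; a pose out of reach is approached as far as the arm can. A call with a gripper value outside its range is refused whole. "jaw" is the finger opening in cm, from 0 to 8.78, set as the call begins (left out, the last holds). The fingers move at their own pace and stop on an object; "newtons" is the grip in N (left out, the last holds). Time passes only in rows, so rows that repeat a pose let the fingers close. It gives the time, the measured TCP pose, the force, the opening and the grip force at its end, in the units of the state.
- get_state(): the state, without advancing time (a new reading comes with each control period).
- capture(name): name is "side" or "top"; returns a dict with "pixels" (480x640x3 uint8, red, green, blue), "K" (3x3 intrinsics, pixels), "R" (3x3) and "t" (3): a world point X has camera coordinates R X + t. Camera axes: x right, y down, z forward; pixel columns grow to the right and rows downward; lengths in mm; the calibration is good to about 2 mm. A picture is of the moment at which its call begins. There is no depth.
- finish_job(): hands the job in; it is judged then, once.
Trained networks look in a picture, given as the dict that the camera call returned (one of the last four; its "shot" number tells which), for a name from the list of things; names that differ only in an ending like _2 or _b are one class to them, and where a whole thing is asked for, a point or a joint stands for the part that bears it (a point fixed in the world has none). Each returns a list of dicts, best first, with "confidence" (0 to 1); they miss things now and then, are a little off and sometimes report something else, mostly with a low value. They report only what shows in the picture. A call takes as long as a camera call. They do not tell look-alikes from the thing itself.
- find_in(picture, target): "centre" ([x, y, z] in mm, in world coordinates, good to about 4 mm: the middle of the surface that is visible of it).
The state is a dict: "time_s": time; "joint_pos": joint angles; "joint_vel": joint speeds; "joint_torque": joint torques, N m; "position": TCP position; "tcp_rot": TCP orientation; "force": force on the tool from outside, world axes, zero at the start; "wrist_torque": the same for the moment, N m; "grip_width": finger opening in mm; "finger_force": force on a finger pad.
Only numpy, scipy, OpenCV 4.12 (cv2) and the standard library are available. Lean on these libraries where they do the work, as an engineer would, in place of code of your own. Each camera call takes 0.05 s, during which the arm holds its last target. There are 200 camera calls.

TASK

The lid of the washing-tablet jar is stuck. Swing the toggle clamp's lever over centre, away from the jar and down until it locks, so that the jar is held in its jig; then unscrew the lid anticlockwise until its threads let go, without dragging the jar round. Finish while still holding the lid level just above the jar's open mouth, centred and clear of it, the jar still clamped and the other things left where they are.

Things in the scene. Friction and masses are not known exactly. Their poses are not given: they have to be found in the camera images.
- jig: Jar jig fixed to the worktop: pale wooden board 140 mm (x) by 262 mm (y, -170 to +92), 18 mm thick. Origin: on the worktop under the axis of the jar's seat; z up. Seat: a wooden V 58 mm high on the jar's +y side, faces 36 mm from the axis, 45 degrees either side of +y. On the -y side a steel toggle clamp pushes a rubber pad towards +y onto the jar.
- clamp_lever (a joint): Angle q of the clamp's lever, rad, about the jig's +x through point clamp_pivot. About 0: open, nearly upright. It grows as the lever swings away from the jar (to the jig's -y) and down; 1.57 is dead centre, 1.745 the end stop, where it lies level and stays locked by itself. In the jig's frame the lever points from the pivot to y = sin(0.21 - q), z = cos(0.21 - q).
- clamp_pivot (a point): Point on the jig: axis of the clamp's lever, 136 mm from the seat's axis towards the jig's -y and 60 mm above the worktop.
- lever_grip (a point): Point on the lever 90 mm from the pivot: centre of the round black ball knob, 24 mm across, on its end (the rod below it is 10 mm thick). The ball can be pinched from above across the jig's x, and turns between the pads as the lever swings, or it can be pushed. The pad meets the jar at 0.65 to 0.8 rad and squeezes it from 0.9 on, taking up to about 4 N here.
- clamp_pad: Round black rubber pad on the clamp's plunger, 28 mm across, 60 mm above the worktop; origin at the middle of its front face, y along the push. It advances 21 mm, is sprung and presses the jar with about 37 N when locked.
- jar: Round white plastic jar with a plain paper label, 72 mm across, 120 mm high, about 0.4 kg, loose on the board in the V seat, a few mm short of the V; the clamp pushes it home, and then it cannot turn. Origin: centre of its underside, z up. The neck, 45 mm across, carries three raised threads.
- jar_mouth (a point): Point on the jar: centre of the top of its rim, 120 mm above its underside.
- lid: Round metal ribbed lid, 60 mm across, 23 mm high. Origin: centre of its lower edge, z up. Screwed on, that edge is 18 mm below the jar's rim and its top 143 mm above the worktop. Anticlockwise from above unscrews it: it rises 2.4 mm per rad, is tight (0.4 N m) for about 0.6 rad, lets go 0.95 to 1.18 rad from its start and meets a hard stop 0.6 rad later; before it lets go it cannot be lifted.
- lid_mark (a point): Small raised pip on the top of the lid near its edge, 24.5 mm from the axis, on the lid's -x side; at the start it points along the jar's -x to within 0.1 rad.
- scoop: White measuring scoop beside the jig, a bystander.
- nail_brush: Nail brush behind the jig, a bystander.
- marker: Marker pen in front of the jig, a bystander.
- torch: Black pocket torch to the right, a bystander.
- tape_roll: Roll of black tape to the right, a bystander.
- soap_bottle: Amber soap bottle with a pump, a bystander, behind on the right under the wall cabinet (which hangs 0.51 m above the worktop, beyond x = 0.54 m and to the right of y = -0.09 m: keep the wrist clear of it).
- sink_plug: Black rubber sink plug to the right, a bystander.
Things that resemble listed ones, but are neither listed nor needed, are in the scene too. There is more than one size of the jar; the job needs the largest.

How it is judged:
By the outcome, as a careful person would: the job done as asked, in the order asked, and still so for the second after the job is handed in, while the arm keeps its last pose, push and grip.
It also fails if it takes over 58 s, if anything falls off the work surface, if the arm or the gripper's body presses on something with over 40 N, if the wrist force passes 120 N, or if a joint passes its speed limit or range.

## Working session

There is one attempt and no reset: what is moved stays moved. The work goes in short steps, Python scripts to look and compute and a tool call to move; the robot and the scene stay as the last step left them, time stands still between calls to the robot, and variables do not carry over. Pictures are saved under pics/ and viewed, at most 10 in all, crops included, and the job is handed in when it is done.

Besides the shell and the picture viewer there is one more tool, called after ">>>" as name(argument=value, ...) on one line, values as JSON. servo_tool: Moves the arm, as the interface text tells. Its arguments: {"type":"object","properties":{"increments":{"type":"array","items":{"type":"array","items":{"type":"number"}}},"jaw":{"type":"number"},"newtons":{"type":"number"}},"required":["increments"]}

```bash
mkdir -p pics
python3 - <<'E'
from rig import *
import cv2,numpy as np
s=get_state();print({k:np.round(v,3).tolist() for k,v in s.items()})
for n in("top","side"):
    p=capture(n);cv2.imwrite(f"pics/{n}0.png",p["pixels"][:,:,::-1]);print(n,p["K"].round(1).tolist(),p["R"].round(3).tolist(),p["t"].round(1).tolist())
    for t in("jar","lid","lid_mark","lever_grip","clamp_pad","jig"):
        print(t,[(np.round(d["centre"]).tolist(),round(d["confidence"],2)) for d in find_in(p,t)[:4]])
E
```

```text
{'time_s': 0.0, 'joint_pos': [1.198, 0.478, 0.022, 1.556, -0.011, 1.109, -0.083], 'joint_vel': [-0.001, -0.001, 0.0, -0.0, -0.001, -0.002, 0.001], 'joint_torque': [-0.001, -58.285, 1.534, -27.261, -0.055, 0.017, 0.0], 'position': [176.469, -650.894, 221.684], 'tcp_rot': [0.991, 0.132, -0.0, -0.001], 'force': [-0.332, 0.467, 0.078], 'wrist_torque': [0.038, 0.025, -0.023], 'finger_force': 0.0, 'grip_width': 87.763}
top [[486.8, 0.0, 320.7], [0.0, 486.8, 232.0], [0.0, 0.0, 1.0]] [[0.018, -1.0, -0.001], [-0.993, -0.018, -0.117], [0.117, 0.003, -0.993]] [6.5, 585.5, 1198.3]
jar []
lid []
lid_mark []
lever_grip []
clamp_pad []
jig []
side [[554.1, 0.0, 323.9], [0.0, 554.1, 234.3], [0.0, 0.0, 1.0]] [[-0.48, -0.877, -0.003], [-0.656, 0.361, -0.663], [0.583, -0.317, -0.748]] [288.0, 431.1, 1210.0]
jar [([509.0, 181.0, 82.0], 0.96), ([553.0, 419.0, 53.0], 0.87), ([644.0, 325.0, 53.0], 0.71)]
lid [([533.0, 174.0, 143.0], 0.94)]
lid_mark [([528.0, 179.0, 142.0], 0.96)]
lever_grip [([524.0, 66.0, 110.0], 0.53)]
clamp_pad []
jig [([512.0, 127.0, 17.0], 0.76)]
```

View pics/top0.png

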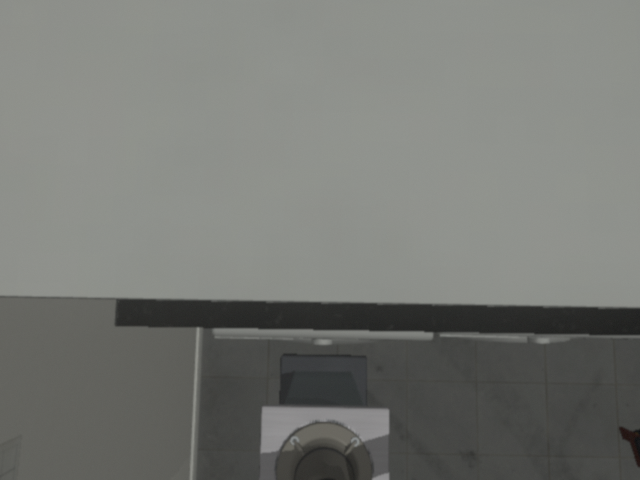

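View pics/side0.png

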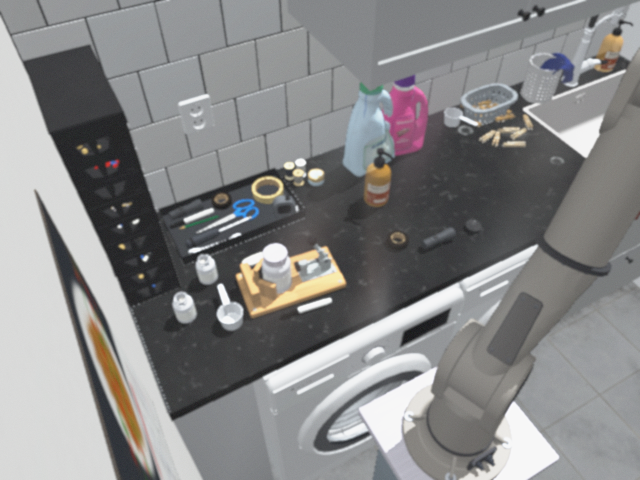

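The top picture is blocked: it shows only a grey cabinet top. In the side picture there are three white jars: A at (275,268) on the wooden jig, B at (206,269) and C at (184,306), both standing loose and smaller. A fits because it is the largest and sits in the jig. I'll confirm it in an enlarged crop.

Run:
```python
import cv2
i=cv2.imread("pics/side0.png")[230:330,170:360]
cv2.imwrite("pics/crop0.png",cv2.resize(i,None,fx=4.2,fy=4.2,interpolation=cv2.INTER_CUBIC))
```

```text
(no output)
```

View pics/crop0.png

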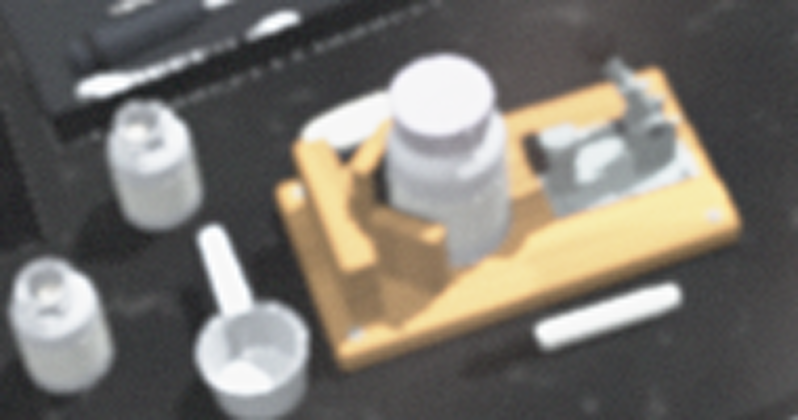

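Confirmed: jar A, in the V seat with a ribbed lid, is much larger than B and C, and the clamp is to its right. The board's top corners in the crop are about (340,350), (738,222), (655,70) and (278,188); the lid top's centre is about (443,97). Next I fit the jig pose.

```bash
cat > h.py <<'E'
from rig import *
import numpy as np,cv2
from scipy.optimize import least_squares
from scipy.spatial.transform import Rotation as Ro
def proj(p,X):
    c=np.atleast_2d(X)@p["R"].T+p["t"]; c=c@p["K"].T; return c[:,:2]/c[:,2:]
def onz(p,uv,z):
    r=p["R"].T@np.linalg.inv(p["K"])@np.array([*uv,1.]); o=-p["R"].T@p["t"]; return o+r*(z-o[2])/r[2]
def jig(P,q):
    c,s=np.cos(P[2]),np.sin(P[2]); q=np.atleast_2d(np.array(q,float)); return np.c_[P[0]+c*q[:,0]-s*q[:,1],P[1]+s*q[:,0]+c*q[:,1],q[:,2]]
E
python3 - <<'E'
from h import *
p=capture("side")
uv=np.array([(340,350),(738,222),(655,70),(278,188)])/4.2+[170,230]-0.4
C=[(-70,92,18),(-70,-170,18),(70,-170,18),(70,92,18)]
f=least_squares(lambda P:(proj(p,jig(P,C))-uv).ravel(),[530,170,0]);print(f.x,f.fun.round(1))
print("lid top by px",onz(p,np.array([443,97])/4.2+[170,230]-.4,143).round(1))
P=f.x
acc={}
im=[]
for k in range(8):
    p=capture("side");im.append(p["pixels"].astype(float))
    for t in("lid","lid_mark","lever_grip","jar","clamp_pad","jig"):
        for d in find_in(p,t)[:3]:
            acc.setdefault(t,[]).append(list(np.round(d["centre"],0))+[round(d["confidence"],2)])
for t in acc: 
    a=np.array(acc[t]); print(t,len(a),a[:8].tolist() if t in("lever_grip","clamp_pad") else np.median(a,0))
m=np.mean(im,0);cv2.imwrite("pics/avg.png",m[:,:,::-1])
ov=cv2.resize(m[230:330,170:360].astype(np.uint8)[:,:,::-1].copy(),None,fx=4.2,fy=4.2,interpolation=cv2.INTER_CUBIC)
ov=cv2.convertScaleAbs(ov,alpha=1.3,beta=20)
def poly(X,c):
    q=((proj(p,X)+.5-[170,230])*4.2).astype(np.int32); cv2.polylines(ov,[q],True,c,1)
poly(jig(P,C),(0,0,255))
th=np.linspace(0,6.28,40)
poly(jig(P,np.c_[30*np.cos(th),-3+30*np.sin(th),th*0+143]),(0,255,0))
poly(jig(P,[(0,-136,60),(0,-136+90*np.sin(.21),60+90*np.cos(.21))]),(255,0,0))
cv2.imwrite("pics/ov.png",ov)
E
```

```text
[ 5.42379562e+02  1.74880509e+02 -1.17168043e-01] [-0.3  1.4  0.7  0.3  0.4 -1.1 -0.8 -1.1]
lid top by px [537.7 170.6 143. ]
lid 12 [532.5   174.    144.      0.715]
lid_mark 8 [528.   176.5  146.     0.71]
lever_grip 9 [[674.0, -216.0, 101.0, 0.53], [522.0, 65.0, 114.0, 0.45], [526.0, 64.0, 115.0, 0.59], [522.0, 64.0, 114.0, 0.65], [521.0, 65.0, 111.0, 0.72], [522.0, 66.0, 112.0, 0.74], [522.0, 66.0, 113.0, 0.72], [523.0, 65.0, 113.0, 0.63]]
jar 24 [552.5  325.5   54.5    0.75]
clamp_pad 5 [[530.0, 124.0, 69.0, 0.42], [530.0, 123.0, 67.0, 0.5], [529.0, 122.0, 67.0, 0.58], [531.0, 123.0, 68.0, 0.57], [531.0, 125.0, 68.0, 0.55]]
jig 13 [512.   130.    17.     0.63][ WARN:0@36.712] global loadsave.cpp:1063 imwrite_ Unsupported depth image for selected encoder is fallbacked to CV_8U.
```

View pics/ov.png

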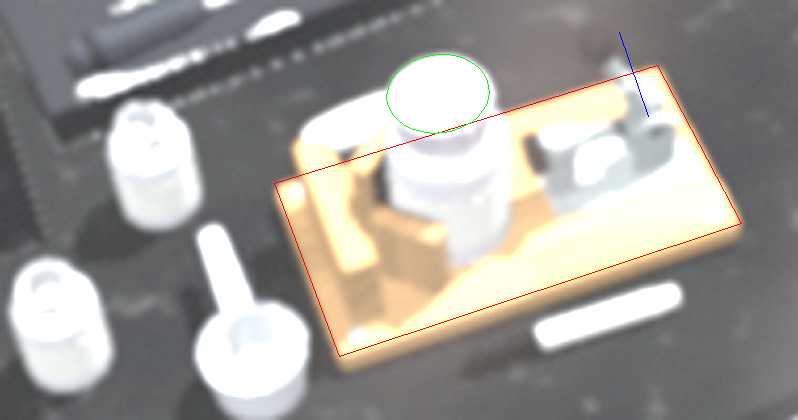

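The red board fit matches to within about 1 px. The lid circle sits about 4 crop px too high. The dark knob shows faintly near (600,48) in the crop, just left of the blue q=0 line. I'll stretch the contrast around the knob.

Run:
```python
from h import *
im=cv2.imread("pics/avg.png").astype(float)
def crop(x0,x1,y0,y1,g,s):
    c=np.clip(im[y0:y1,x0:x1]*g,0,255).astype(np.uint8); return cv2.resize(c,None,fx=s,fy=s,interpolation=cv2.INTER_CUBIC)
a=crop(300,340,230,270,3.,10); b=crop(255,295,235,275,.95,10)
cv2.imwrite("pics/knob.png",np.hstack([a,b]))
```

```text
(no output)
```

View pics/knob.png

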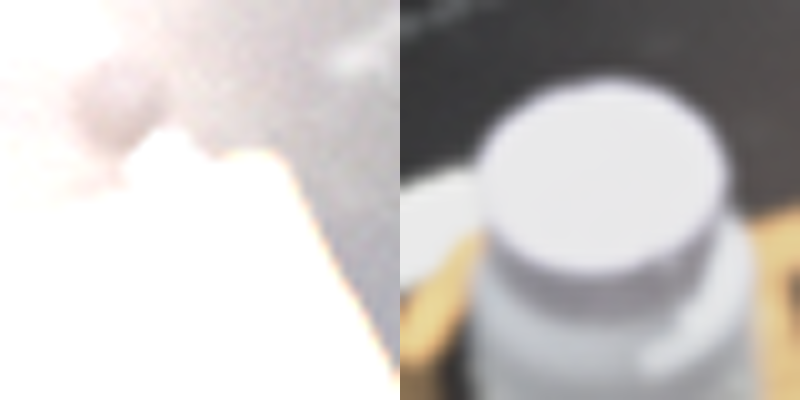

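The knob ball is centred at about pixel (311.7,240), and the lid top ellipse at about (274.6,252). Now a joint fit of jig pose, lever angle and jar offset.

Run:
```python
from h import *
p=capture("side")
uv=np.array([(340,350),(738,222),(655,70),(278,188)])/4.2+[170,230]-0.4
C=[(-70,92,18),(-70,-170,18),(70,-170,18),(70,92,18)]
kn=lambda q:[0,-136+90*np.sin(.21-q),60+90*np.cos(.21-q)]
def F(v):
    P=v[:3];q,d=v[3:]
    return np.r_[(proj(p,jig(P,C))-uv).ravel()/1.,(proj(p,jig(P,kn(q)))-[311.7,240]).ravel()/.7,(proj(p,jig(P,[0,-d,143]))-[274.6,252]).ravel()/.5,(d-4)/1.5,q/.2]
f=least_squares(F,[540,174,-.117,0,4]);v=f.x;print(v.round(3),f.fun.round(1))
P=v[:3]
print("lid",jig(P,[0,-v[4],143]),"knob",jig(P,kn(v[3])),"piv",jig(P,[0,-136,60]))
for q in(0,.4,.8,1.2,1.57,1.745):print(q,jig(P,kn(q)).round(0))
```

```text
[ 5.41655e+02  1.74918e+02 -1.15000e-01 -1.65000e-01  4.28900e+00] [-0.1  1.7  0.8  0.4  0.4 -1.  -0.8 -0.8  0.2  0.2 -0.3 -0.5  0.2 -0.8]
lid [[541.16196216 170.65719795 143.        ]] knob [[529.80517301  72.52771457 143.76075736]] piv [[526.01980017  39.81981829  60.        ]]
0 [[528.  58. 148.]]
0.4 [[524.  23. 148.]]
0.8 [[520. -10. 135.]]
1.2 [[517. -35. 109.]]
1.57 [[516. -48.  79.]]
1.745 [[516. -50.  63.]]
```

```bash
cat >> h.py <<'E'
def inc(T,phi,verbose=1):
    "shift (cm, tool axes) and turn from measured pose to TCP at T, pointing down, tool x at angle phi"
    s=get_state(); R=Ro.from_quat(s["tcp_rot"]); p=np.array(s["position"])
    c,n=np.cos(phi),np.sin(phi); G=Ro.from_matrix(np.array([[c,n,0],[n,-c,0],[0,0,-1]]))
    sh=R.inv().apply(np.array(T)-p)/10; rv=(R.inv()*G).as_rotvec()
    print("to",T,phi,"inc",np.round(sh,2),np.round(rv,3))
E
python3 - <<'E'
from h import *
print([np.round(d["centre"]) for d in find_in(capture("side"),"soap_bottle")[:2]],get_state()["time_s"])
inc([430,-250,290],.86);inc([520,72,260],1.456);inc([529.8,72.5,250],1.456)
E
```

```text
[array([ 672., -215.,  101.])] 3.7
to [430, -250, 290] 0.86 inc [ 34.96 -32.12  -6.73] [ 0.    -0.    -0.595]
to [520, 72, 260] 1.456 inc [ 52.07 -60.85  -3.73] [ 0.     0.    -1.191]
to [529.8, 72.5, 250] 1.456 inc [ 53.03 -60.64  -2.73] [ 0.     0.    -1.191]
```

Units first: shifts go in shares of 50 cm and turns go in shares of pi/2 rad. So 35 cm / 50 = 0.7, 34 cm / 50 = 0.68, -0.6 rad / 1.5708 = -0.382.

>>> servo_tool(increments=[[0.03,-0.028,-0.03,0,0,-0.0191],[0.09,-0.082,-0.06,0,0,-0.0509],[0.16,-0.148,-0.1,0,0,-0.0891],[0.23,-0.212,-0.12,0,0,-0.1273],[0.3,-0.276,-0.13,0,0,-0.1655],[0.37,-0.34,-0.134,0,0,-0.2037],[0.44,-0.404,-0.134,0,0,-0.2419],[0.51,-0.468,-0.134,0,0,-0.2801],[0.58,-0.532,-0.134,0,0,-0.3183],[0.63,-0.58,-0.134,0,0,-0.3501],[0.68,-0.63,-0.134,0,0,-0.382],[0.7,-0.642,-0.134,0,0,-0.382]])

```text
time_s: 4.9
position: [432.2, -246.4, 290.1]
tcp_rot: [0.907, 0.422, 0.001, -0.0]
force: [0.7, 0.5, -0.3]
grip_width: 88.1
finger_force: 0.0
```

Run:
```python
from h import *
inc([529,72,240],1.456)
```

```text
to [529, 72, 240] 1.456 inc [ 30.58 -13.1    5.04] [ 0.001 -0.001 -0.585]
```

In the tool's units: 30.6 cm / 50 = 0.612, -13.1 cm / 50 = -0.262, -0.585 rad / 1.5708 = -0.3724.

>>> servo_tool(increments=[[0.03,-0.014,0,0,0,-0.0255],[0.09,-0.04,0,0,0,-0.0637],[0.16,-0.07,0,0,0,-0.1082],[0.23,-0.1,0,0,0,-0.1528],[0.3,-0.13,0.01,0,0,-0.1974],[0.37,-0.16,0.024,0,0,-0.2419],[0.44,-0.19,0.04,0,0,-0.2865],[0.5,-0.216,0.06,0,0,-0.3247],[0.55,-0.236,0.08,0,0,-0.3565],[0.59,-0.252,0.096,0,0,-0.3692],[0.612,-0.262,0.1,0,0,-0.3724],[0.612,-0.262,0.1,0,0,-0.3724]])

```text
time_s: 6.1
position: [529.3, 68.5, 239.4]
tcp_rot: [0.748, 0.664, -0.0, -0.0]
force: [-0.6, -0.0, 0.2]
grip_width: 88.1
finger_force: 0.0
```

Run:
```python
from h import *
inc([529.5,72,125],1.456)
p=capture("side");im=p["pixels"][:,:,::-1]
i=np.clip(im[170:310,230:410]*1.6,0,255).astype(np.uint8)
cv2.imwrite("pics/k1.png",cv2.resize(i,None,fx=4.2,fy=4.2,interpolation=cv2.INTER_CUBIC))
```

```text
to [529.5, 72, 125] 1.456 inc [ 3.500e-01 -1.000e-02  1.144e+01] [-0.001 -0.    -0.005]
```

View pics/k1.png

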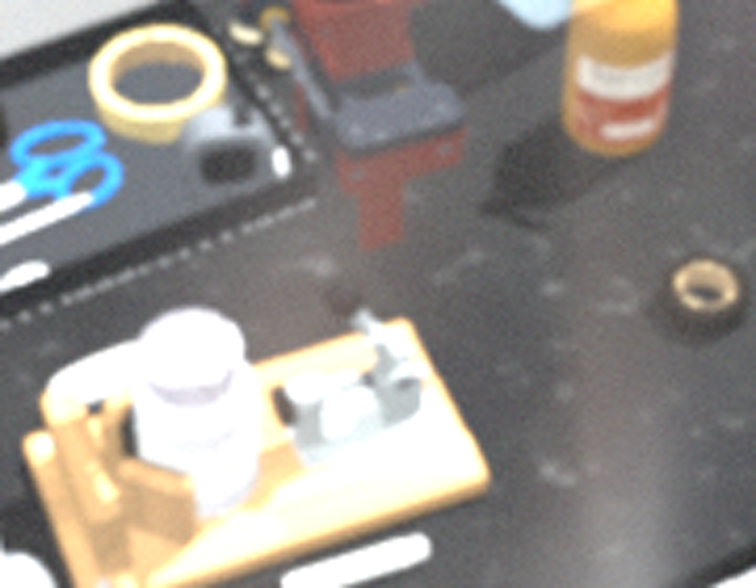

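The picture shows the red gripper above the clamp, its near finger tip at about (380,245) in the crop, and the knob at (343,303) below and to the left. I'll check that against the projection.

Run:
```python
from h import *
p=capture("side")
f=lambda X:((proj(p,X)-[230,170])*4.2).round(0)
s=get_state();P=s["position"];ty=Ro.from_quat(s["tcp_rot"]).apply([0,1,0]);print(ty)
for d in(-50,-44,0,44,50):print(d,f(P+d*ty))
print(f([529.8,72.5,143.8]), onz(p,np.array([343,303])/4.2+[230,170],143.8))
```

```text
[ 9.92491016e-01 -1.22317505e-01  1.04044213e-04]
-50 [[383. 240.]]
-44 [[379. 233.]]
0 [[350. 180.]]
44 [[323. 129.]]
50 [[320. 122.]]
[[344. 294.]] [524.01688244  76.04129124 143.8       ]
```

In the tool's units: 11.4 cm / 50 = 0.228, 11 cm / 50 = 0.22.

>>> servo_tool(increments=[[0.004,0,0.03,0,0,0],[0.008,-0.002,0.08,0,0,0],[0.008,-0.002,0.14,0,0,0],[0.008,-0.002,0.19,0,0,0],[0.008,-0.002,0.22,0,0,0],[0.008,-0.002,0.228,0,0,0],[0.008,-0.002,0.228,0,0,0]])

```text
time_s: 6.9
position: [528.8, 71.5, 125.5]
tcp_rot: [0.749, 0.663, -0.0, -0.0]
force: [-0.7, -0.9, 0.0]
grip_width: 87.7
finger_force: 0.0
```

>>> servo_tool(increments=[[0,0,0,0,0,0],[0,0,0,0,0,0],[0,0,0,0,0,0],[0,0,0,0,0,0],[0,0,0,0,0,0],[0,0,0,0,0,0],[0,0,0,0,0,0],[0,0,0,0,0,0]], jaw=1.8, newtons=6)

```text
time_s: 7.7
position: [528.8, 71.9, 125.7]
tcp_rot: [0.749, 0.663, -0.0, -0.0]
force: [0.6, 0.2, 1.2]
grip_width: 27.4
finger_force: 0.0
```

>>> servo_tool(increments=[[0,0,0,0,0,0],[0,0,0,0,0,0],[0,0,0,0,0,0]])

```text
time_s: 8.0
position: [529.2, 71.8, 125.7]
tcp_rot: [0.749, 0.663, 0.0, 0.0]
force: [2.4, -0.1, -2.0]
grip_width: 23.2
finger_force: 6.0
```

In the tool's units: -8.26 cm / 50 = -0.1652, -7.65 cm / 50 = -0.153.

>>> servo_tool(increments=[[-0.0136,0,-0.0048,0,0,0],[-0.0274,0,-0.0084,0,0,0],[-0.0416,0,-0.0108,0,0,0],[-0.056,0,-0.0122,0,0,0],[-0.0704,0,-0.0124,0,0,0],[-0.0848,0,-0.0116,0,0,0],[-0.099,0,-0.0094,0,0,0],[-0.113,0,-0.0062,0,0,0],[-0.1268,0,-0.002,0,0,0],[-0.14,0,0.0036,0,0,0],[-0.153,0,0.01,0,0,0],[-0.1652,0,0.0174,0,0,0]], newtons=12)

```text
time_s: 9.2
position: [519.7, -11.3, 117.3]
tcp_rot: [0.749, 0.663, 0.0, 0.001]
force: [5.5, -0.9, 3.8]
grip_width: 23.3
finger_force: 12.0
```

In the tool's units: 7.18 cm / 50 = 0.1436, 6.55 cm / 50 = 0.131.

>>> servo_tool(increments=[[-0.0116,0.001,0.0084,0,0,0],[-0.0226,0.002,0.0178,0,0,0],[-0.0328,0.002,0.028,0,0,0],[-0.0422,0.002,0.0388,0,0,0],[-0.0506,0.002,0.0506,0,0,0],[-0.058,0.002,0.0628,0,0,0],[-0.0646,0.002,0.0758,0,0,0],[-0.07,0.002,0.089,0,0,0],[-0.0742,0.002,0.1028,0,0,0],[-0.0776,0.002,0.1168,0,0,0],[-0.0796,0.002,0.131,0,0,0],[-0.0804,0.002,0.1436,0,0,0]])

```text
time_s: 10.4
position: [515.1, -51.3, 44.4]
tcp_rot: [0.749, 0.663, -0.0, 0.0]
force: [6.0, -2.4, -0.5]
grip_width: 23.7
finger_force: 12.0
```

In the tool's units: 0.6 cm / 50 = 0.012, 0.4 cm / 50 = 0.008.

>>> servo_tool(increments=[[0,0,0.004,0,0,0],[0,0,0.008,0,0,0],[0,0,0.012,0,0,0],[0,0,0.012,0,0,0],[0,0,0.012,0,0,0]])

```text
time_s: 10.9
position: [515.2, -51.0, 39.5]
tcp_rot: [0.749, 0.663, -0.0, 0.0]
force: [2.1, -3.6, 9.2]
grip_width: 23.0
finger_force: 12.0
```

In the tool's units: -20 cm / 50 = -0.4, -18 cm / 50 = -0.36.

>>> servo_tool(increments=[[0,0,-0.01,0,0,0],[0,0,-0.01,0,0,0],[0,0,-0.01,0,0,0],[0,0,-0.01,0,0,0],[0,0,-0.01,0,0,0],[0,0,-0.06,0,0,0],[0,0,-0.14,0,0,0],[0,0,-0.22,0,0,0],[0,0,-0.3,0,0,0],[0,0,-0.36,0,0,0],[0,0,-0.4,0,0,0],[0,0,-0.4,0,0,0]], jaw=8.7)

```text
time_s: 12.1
position: [516.5, -50.0, 241.9]
tcp_rot: [0.749, 0.663, 0.002, 0.002]
force: [-1.1, -0.1, -0.3]
grip_width: 86.8
finger_force: 0.0
```

Run:
```python
from h import *
p=capture("side");im=p["pixels"][:,:,::-1]
i=np.clip(im[220:330,220:370]*1.0,0,255).astype(np.uint8)
cv2.imwrite("pics/k2.png",cv2.resize(i,None,fx=5.3,fy=5.3,interpolation=cv2.INTER_CUBIC))
f=lambda X:((proj(p,X)-[220,220])*5.3).round(0)
P=[541.2,174.9,-.115]
kn=lambda q:[0,-136+90*np.sin(.21-q),60+90*np.cos(.21-q)]
for q in(1.4,1.57,1.745):print(q,f(jig(P,kn(q))))
print("lid",f(jig(P,[0,0,143])))
for t in("lid","lid_mark","clamp_pad"):print(t,[np.round(d["centre"]).tolist() for d in find_in(p,t)[:2]])
```

```text
1.4 [[708. 107.]]
1.57 [[715. 123.]]
1.745 [[718. 142.]]
lid [[280. 172.]]
lid [[531.0, 178.0, 144.0], [454.0, -411.0, 16.0]]
lid_mark [[528.0, 182.0, 145.0]]
clamp_pad [[528.0, 139.0, 69.0]]
```

View pics/k2.png

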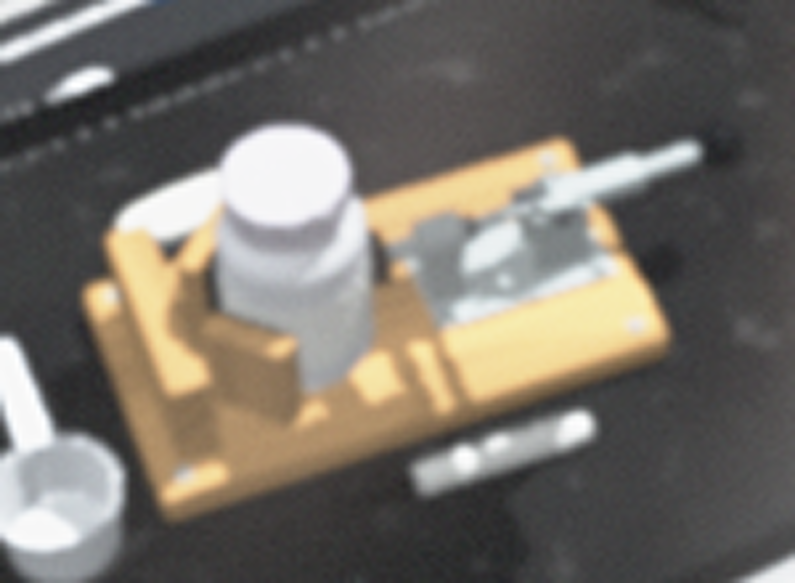

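The lever is down and level, with its knob at (718,142), exactly the q=1.745 prediction. The pad now touches the jar, and the lid top centre is at about (286,176). Next I compute the lid approach.

Run:
```python
from h import *
p=capture("side")
print(onz(p,np.array([286,176])/5.3+220-.4,143))
s=get_state();print(np.round(s["joint_pos"],2),s["time_s"])
for phi in(.7,1.0,1.456):inc([538.5,175,240],phi)
```

```text
[539.18837032 173.98469383 143.        ]
[ 0.49  0.26 -0.61  1.88  0.17  1.06 -0.3 ] 12.35
to [538.5, 175, 240] 0.7 inc [22.65 -0.29 -0.23] [-0.003  0.001  0.75 ]
to [538.5, 175, 240] 1.0 inc [22.65 -0.29 -0.23] [-0.003  0.001  0.45 ]
to [538.5, 175, 240] 1.456 inc [22.65 -0.29 -0.23] [-0.003 -0.    -0.006]
```

In the tool's units: 22.6 cm / 50 = 0.452, 22 cm / 50 = 0.44, 0.75 rad / 1.5708 = 0.4775.

>>> servo_tool(increments=[[0.02,0,0,0,0,0.0255],[0.08,0,0,0,0,0.0891],[0.16,-0.002,0,0,0,0.1655],[0.24,-0.004,0,0,0,0.2419],[0.32,-0.006,0,0,0,0.3183],[0.39,-0.006,0,0,0,0.3947],[0.44,-0.006,0,0,0,0.4584],[0.452,-0.006,0,0,0,0.4775],[0.452,-0.006,0,0,0,0.4775],[0.452,-0.006,0,0,0,0.4775]])

```text
time_s: 13.35
position: [538.9, 173.9, 238.1]
tcp_rot: [0.939, 0.343, -0.001, 0.0]
force: [0.5, -0.1, 0.0]
grip_width: 87.1
finger_force: 0.0
```

Run:
```python
from h import *
inc([539,174.5,121],.7)
```

```text
to [539, 174.5, 121] 0.7 inc [ 0.07 -0.04 11.71] [-0.     0.002  0.001]
```

In the tool's units: 11.7 cm / 50 = 0.234, 11.4 cm / 50 = 0.228.

>>> servo_tool(increments=[[0,0,0.02,0,0,0],[0,0,0.07,0,0,0],[0,0,0.12,0,0,0],[0,0,0.16,0,0,0],[0,0,0.19,0,0,0],[0,0,0.214,0,0,0],[0,0,0.228,0,0,0],[0,0,0.234,0,0,0],[0,0,0.234,0,0,0]])

```text
time_s: 14.25
position: [539.4, 174.6, 122.2]
tcp_rot: [0.939, 0.343, 0.0, -0.0]
force: [0.9, -0.9, 0.5]
grip_width: 87.2
finger_force: 0.0
```

>>> servo_tool(increments=[[0,0,0,0,0,0],[0,0,0,0,0,0],[0,0,0,0,0,0],[0,0,0,0,0,0],[0,0,0,0,0,0],[0,0,0,0,0,0],[0,0,0,0,0,0]], jaw=5, newtons=6)

```text
time_s: 14.95
position: [539.6, 174.4, 122.5]
tcp_rot: [0.939, 0.343, 0.0, 0.0]
force: [1.2, -1.0, 2.8]
grip_width: 60.1
finger_force: 6.0
```

In the tool's units: -0.07 cm / 50 = -0.0014, -0.06 cm / 50 = -0.0012, -0.3 rad / 1.5708 = -0.191.

>>> servo_tool(increments=[[0,0,0,0,0,0],[0,0,0,0,0,0],[0,0,0,0,0,0],[0,0,-0.0002,0,0,-0.0382],[0,0,-0.0006,0,0,-0.0764],[0,0,-0.0008,0,0,-0.1146],[0,0,-0.0012,0,0,-0.1528],[0,0,-0.0014,0,0,-0.191],[0,0,-0.0014,0,0,-0.191]], newtons=45)

```text
time_s: 15.85
position: [539.2, 174.9, 123.0]
tcp_rot: [0.877, 0.48, 0.0, -0.0]
force: [-0.7, -0.5, 4.7]
grip_width: 58.9
finger_force: 45.0
```

Run:
```python
from h import *
s=get_state();print(s["force"],s["wrist_torque"],s["position"],Ro.from_quat(s["tcp_rot"]).as_matrix()[:,0])
p=capture("side")
for t in("lid_mark","lid"):print(t,[np.round(d["centre"]).tolist() for d in find_in(p,t)[:2]])
```

```text
[-0.6656004  -0.52044257  4.74836616] [-0.12200805  0.02576645  0.13511923] [539.18292613 174.92773778 122.99366391] [5.39918787e-01 8.41717010e-01 4.22481604e-04]
lid_mark []
lid []
```

In the tool's units: -0.06 cm / 50 = -0.0012, -0.04 cm / 50 = -0.0008, -0.24 rad / 1.5708 = -0.1528.

>>> servo_tool(increments=[[0,0,-0.0004,0,0,-0.0509],[0,0,-0.0008,0,0,-0.1019],[0,0,-0.0012,0,0,-0.1528]])

```text
time_s: 16.3
position: [539.2, 174.7, 123.5]
tcp_rot: [0.813, 0.582, 0.0, -0.0]
force: [0.1, -0.0, 3.5]
grip_width: 59.4
finger_force: 45.0
```

Run:
```python
from h import *
s=get_state();print(s["force"],s["wrist_torque"],s["position"],Ro.from_quat(s["tcp_rot"]).as_matrix()[:,0])
p=capture("side");im=p["pixels"][:,:,::-1]
cv2.imwrite("pics/k3.png",cv2.resize(im[200:330,200:370],None,fx=4.5,fy=4.5,interpolation=cv2.INTER_CUBIC))
```

```text
[ 0.07537778 -0.01899495  3.48296151] [-0.10314926  0.01259446 -0.06211289] [539.18131063 174.74536279 123.49614877] [3.23157710e-01 9.46345118e-01 1.04960077e-04]
```

View pics/k3.png

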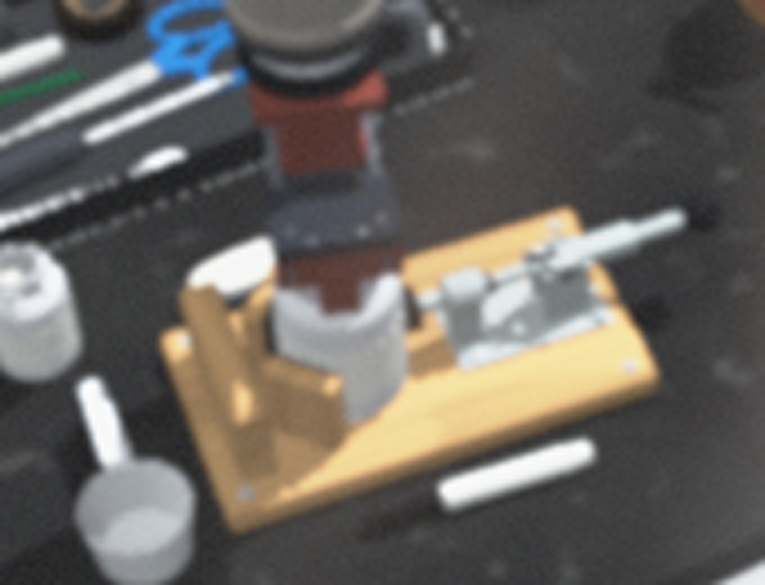

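The picture shows the gripper closed on the lid with the jar and clamp unmoved: pad still against the jar at (410,305), knob at (705,210). The lid itself is hidden. I continue turning.

In the tool's units: -0.11 cm / 50 = -0.0022, -0.09 cm / 50 = -0.0018, -0.4 rad / 1.5708 = -0.2546.

>>> servo_tool(increments=[[0,0,-0.0006,0,0,-0.0509],[0,0,-0.001,0,0,-0.1019],[0,0,-0.0014,0,0,-0.1528],[0,0,-0.0018,0,0,-0.2037],[0,0,-0.0022,0,0,-0.2546]])

```text
time_s: 16.85
position: [539.3, 174.0, 123.9]
tcp_rot: [0.682, 0.731, -0.0, 0.0]
force: [1.3, -0.6, -2.0]
grip_width: 59.1
finger_force: 45.0
```

Run:
```python
from h import *
s=get_state();x=Ro.from_quat(s["tcp_rot"]).as_matrix()[:,0];print(s["force"],s["wrist_torque"],np.arctan2(x[1],x[0]),s["joint_torque"],s["joint_pos"])
```

```text
[ 1.2525231  -0.61905817 -2.01775536] [-0.12423724 -0.46595776 -0.02543058] 1.6401078710743882 [ -1.4782929  -50.03812909  -9.0977177  -21.30177855  -0.63011566
   0.20095452  -0.90155896] [ 0.14485363  0.52115278 -0.73882014  1.86961863  0.43564973  0.91904934
 -0.72983631]
```

In the tool's units: -0.09 cm / 50 = -0.0018, -0.08 cm / 50 = -0.0016, -0.36 rad / 1.5708 = -0.2292.

>>> servo_tool(increments=[[0,0,-0.0004,0,0,-0.0509],[0,0,-0.0008,0,0,-0.1019],[0,0,-0.0012,0,0,-0.1528],[0,0,-0.0016,0,0,-0.2037],[0,0,-0.0018,0,0,-0.2292],[0,0,-0.0018,0,0,-0.2292]])

```text
time_s: 17.45
position: [539.5, 174.1, 124.9]
tcp_rot: [0.541, 0.841, -0.0, -0.0]
force: [3.2, -0.1, -1.8]
grip_width: 58.7
finger_force: 45.0
```

Run:
```python
from h import *
s=get_state();x=Ro.from_quat(s["tcp_rot"]).as_matrix()[:,0];print(s["force"],s["wrist_torque"],np.arctan2(x[1],x[0]),s["joint_torque"],s["joint_pos"])
```

```text
[ 3.1684015  -0.0705315  -1.81762338] [-0.12139618 -0.70038732 -0.05250421] 1.9974664957757988 [ -0.5765187  -49.47304845 -11.2179181  -20.87153614  -0.56355966
   0.45601602   0.42528402] [ 0.20227524  0.54702308 -0.82120104  1.86511835  0.48940235  0.94371479
 -0.416469  ]
```

In the tool's units: -0.5 cm / 50 = -0.01, -0.4 cm / 50 = -0.008.

>>> servo_tool(increments=[[0,0,-0.002,0,0,0],[0,0,-0.004,0,0,0],[0,0,-0.006,0,0,0],[0,0,-0.008,0,0,0],[0,0,-0.01,0,0,0]])

```text
time_s: 17.95
position: [539.1, 174.7, 130.5]
tcp_rot: [0.54, 0.841, -0.0, -0.0]
force: [1.3, 1.3, -1.5]
grip_width: 59.3
finger_force: 45.0
```

In the tool's units: -2 cm / 50 = -0.04, -1.5 cm / 50 = -0.03.

>>> servo_tool(increments=[[0,0,-0.006,0,0,0],[0,0,-0.012,0,0,0],[0,0,-0.018,0,0,0],[0,0,-0.024,0,0,0],[0,0,-0.03,0,0,0],[0,0,-0.036,0,0,0],[0,0,-0.04,0,0,0],[0,0,-0.04,0,0,0],[0,0,-0.04,0,0,0]])

```text
time_s: 18.85
position: [539.3, 174.5, 150.4]
tcp_rot: [0.54, 0.841, -0.0, 0.0]
force: [0.2, 0.8, -1.2]
grip_width: 59.1
finger_force: 45.0
```

Run:
```python
from h import *
p=capture("side");im=p["pixels"][:,:,::-1]
cv2.imwrite("pics/k4.png",cv2.resize(im[215:315,230:350],None,fx=5.8,fy=5.8,interpolation=cv2.INTER_CUBIC))
print(get_state()["force"])
for n in("lid","jar","jar_mouth","lid_mark"):print(n,[(np.round(d["centre"]).tolist(),round(d["confidence"],2)) for d in find_in(p,n)[:4]])
```

```text
[ 0.47949304 -0.14709653 -1.39878061]
lid [([532.0, 186.0, 172.0], 0.85)]
jar [([646.0, 328.0, 55.0], 0.95), ([552.0, 420.0, 51.0], 0.83), ([516.0, 184.0, 98.0], 0.57)]
jar_mouth [([643.0, 327.0, 56.0], 0.87), ([515.0, 185.0, 97.0], 0.82)]
lid_mark [([528.0, 187.0, 173.0], 0.74)]
```

View pics/k4.png

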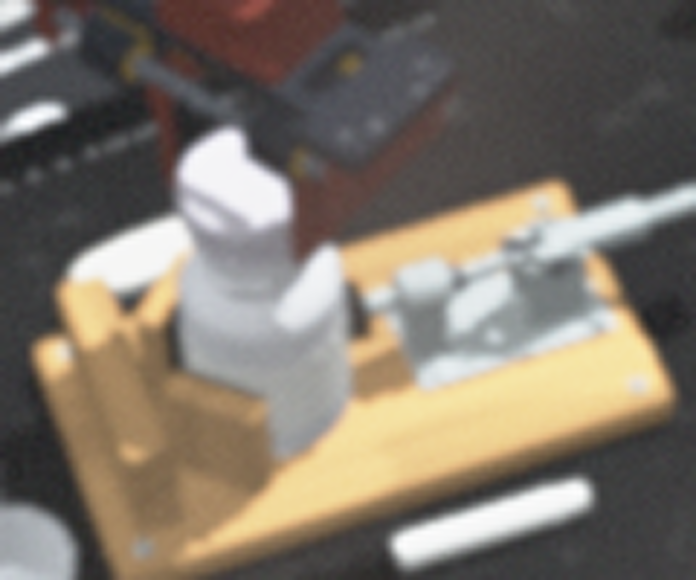

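The picture shows the lid held up at about (235,210), its top at z≈172 (143 + 28 mm lift). The jar's neck is below it, the jar is still in the V with the pad on it at (360,300), and the lever is still down. Handing the job in.

```bash
python3 -c "
from rig import *
print(finish_job())"
```

```text
the job is handed in; nothing more can be done
None
```

The job is handed in. The lever is over centre and locked, and the jar is clamped. The lid was turned 1.3 rad anticlockwise, came free with about 1.5 N of pull, and is held level and centred about 10 mm above the jar's mouth. The result of the judging was not returned.

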